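Show the route of a sample: bottle, beaker, dish

TASK

Show a new colleague where the liquid for the next culture goes: point straight at the large screw-capped reagent bottle it comes from, then at the empty beaker it is diluted in, then at the petri dish it is plated in. For each, bring the fingertips over its middle, two to five centimetres above its top, and stay there for two seconds; do not point at the small dropper bottle or the swab holder, touch nothing at all, and finish still pointing at the dish.

Things in the scene. Friction and masses are not known exactly. Their poses are not given: they have to be found in the camera images.
- stock_bottle: large round reagent bottle with a black screw cap, 54 mm in diameter, 108 mm tall, upright; origin at the centre of its underside, z up
- empty_beaker: open, empty clear beaker, 55 mm in diameter, 68 mm tall, upright; origin at the centre of its underside, z up
- culture_dish: flat round lidded petri dish, 62 mm in diameter, 13 mm tall; origin at the centre of its underside, z up
- dropper_bottle: small white bottle with a nozzle cap, 29 mm in diameter, 71 mm tall, upright, not to be pointed at; origin at the centre of its underside, z up
- swab_holder: small clear cup full of wooden swabs, 44 mm in diameter, 111 mm to the tips of the swabs, not to be pointed at; origin at the centre of its underside, z up
Things that resemble listed ones, but are neither listed nor needed, are in the scene too. What is shaped like the culture_dish but purple is not meant.

How it is judged (in metres and radians):
On the way, in this order (a step that is already met when the one before it is completed fails the run):
1. the fingertips point at the large reagent bottle from just above it for 1.5 s (horizontal distance between the grasp point and stock_bottle below 0.03 m and height (world z) of the grasp point between 0.128 and 0.195 m), for 1.5 s.
2. the fingertips point at the empty beaker from just above it for 1.5 s (horizontal distance between the grasp point and empty_beaker below 0.03 m and height (world z) of the grasp point between 0.088 and 0.155 m), for 1.5 s.
3. the fingertips point at the petri dish from just above it for 1.5 s (horizontal distance between the grasp point and culture_dish below 0.03 m and height (world z) of the grasp point between 0.033 and 0.1 m), for 1.5 s.
At the end, for the whole second after the job is handed in: The robot is still pointing at the petri dish: its grasp point (about 19 mm behind the closed fingertips) is within 30 mm of the dish's axis and 20 to 87 mm above its top, with nothing touched and all five things within 10 mm of where they began (all of step 3 and distance of each of stock_bottle, empty_beaker, culture_dish, dropper_bottle, swab_holder from where it was at the start of the episode below 0.01 m).
It fails at once if the robot touches something (contact force between any of the fingers, the arm and anything else above 0.5 N).
It fails at once if one of the five things is shifted by more than 10 mm (distance of any of stock_bottle, empty_beaker, culture_dish, dropper_bottle, swab_holder from where it was at the start of the episode above 0.01 m).
It fails at once if the robot points at the dropper bottle or the swab holder ((horizontal distance between the grasp point and dropper_bottle below 0.025 m and height (world z) of the grasp point between -0.029 and 0.131 m) or (horizontal distance between the grasp point and swab_holder below 0.025 m and height (world z) of the grasp point between 0.011 and 0.171 m)).
It also fails if it takes over 58 s, if anything falls off the work surface, if the arm or the gripper's body presses on something with over 40 N, if the wrist force passes 120 N, or if a joint passes its speed limit or range.

ROBOT

A 6-joint arm with a two-finger parallel gripper is mounted at the origin on a cart in front of the work surface, level with it; the furniture and walls round the work are solid. World frame = base frame: x ahead of the robot, y to its left, z up, the work surface at z = 0. Lengths are in mm, angles in rad, forces in N, time in s.
With the tool pointing down it reaches from about 275 to 1000 mm from the base axis. Payload 8.4 kg.
Tool frame: the origin (TCP) lies on the mounting face of the last link; the fingertips stand 173 mm ahead of it and the grasp point (between the pads) lies 155 mm ahead of it; z points along the fingers, y is the direction in which the jaws open and shut (so a half turn about z gives the same grasp; the last joint's range is limited). The gripper opens to 85 mm and grips with 20 to 120 N. Pads are 22 mm wide; open, the fingers measure 114 mm over their backs; the gripper's body (76 mm by 85 mm) begins 54 mm behind the grasp point. The pads swing forward as they close: fully open they stand 13 mm farther back than shut.
Start: joints at [1.18, 0.353, 1.633, -0, 1.155, -0.002], TCP at [236.923, 578.357, 404.681] pointing down, gripper open.
Joint ranges: [-2.63, 2.63], [-0.92, 2.1], [0.06, 2.66], [-1.3, 4.44], [0, 2.69], [-3.02, 3.02]. Speed limits (rad/s): [2.22, 2.22, 2.79, 3.14, 3.14, 3.14].

INTERFACE

Orientations are given as [roll, pitch, yaw] about the fixed x, y, z axes, in that order (R = Rz(yaw) Ry(pitch) Rx(roll)).
In Python, from rig import readout, imaging, ticket gives the robot as it stands.
- The arm moves only by the tool step_arm, never from a script. Its argument "deltas" is a list of rows, each an object with "translation": the shift along the tool's x, y, z in cm, a list of three; "rot": the turn, a rotation vector about the tool's x, y, z in rad, a list of three. In form: [{"translation": [x, y, z], "rot": [rx, ry, rz]}, ...]. A call has 1 to 8 rows; each row is the pose to reach, as a shift and turn from the pose commanded when the call began, along the tool's axes at that moment; what a row does not reach only later rows make up. A row lasts 1/8 s, in which the tool goes at most 62.5 mm and 10.7 degrees, less where a joint would pass 70% of its speed; a pose out of reach is approached as far as the arm can. A call with a gripper value outside its range is refused whole. "grip" is the closure in counts, from 0 (fully open) to 255 (shut), set as the call begins (left out, the last holds). The fingers move at their own pace and stop on an object; "squeeze" is the grip in N (left out, the last holds). Time passes only in rows, so rows that repeat a pose let the fingers close. It gives the time, the measured TCP pose, the force and the opening at its end, in the units of the state.
- readout.sense(): the state, without advancing time (a new reading comes with each control period).
- imaging.grab_frame(name): name is "side" or "top"; returns a dict with "image" (400x640x3 uint8, red, green, blue), "camera_matrix" (3x3 intrinsics, pixels), "world_to_cam" (4x4, takes a point from world to camera coordinates). Camera axes: x right, y up, looking along -z (the intrinsics and any distortion apply to the point x, -y, -z); pixel columns grow to the right and rows downward; lengths in mm; the calibration is good to about 2 mm. A picture is of the moment at which its call begins. There is no depth.
- ticket.sign_off(): hands the job in, once; it reports no verdict.
The state is a dict: "clock": time; "qpos": joint angles; "qvel": joint speeds; "joint_efforts": joint torques, N m; "eef_pos": TCP position; "tcp_rot": TCP orientation; "contact_force": force on the tool from outside, world axes, zero at the start; "wrist_torque": the same for the moment, N m; "opening": opening from 0.0 (shut) to 1.0 (fully open).
Only numpy, scipy, OpenCV 4.12 (cv2) and the standard library are available. Lean on these libraries where they do the work, as an engineer would, in place of code of your own. Each camera call takes 0.05 s, during which the arm holds its last target.

## Working session

There is one attempt and no reset: what is moved stays moved. The work goes in short steps, Python scripts to look and compute and a tool call to move; the robot and the scene stay as the last step left them, time stands still between calls to the robot, and variables do not carry over. Pictures are saved under pics/ and viewed, and the job is handed in when it is done.

Besides the shell and the picture viewer there is one more tool, called after "Request:" as name(argument=value, ...) on one line, values as JSON. step_arm: Moves the arm, as the interface text tells. Its arguments: {"type":"object","properties":{"deltas":{"type":"array","items":{"type":"object","properties":{"translation":{"type":"array","items":{"type":"number"}},"rot":{"type":"array","items":{"type":"number"}}}}},"grip":{"type":"number"},"squeeze":{"type":"number"}},"required":["deltas"]}

```bash
mkdir -p pics; python3 - <<'E'
from rig import readout, imaging
import cv2,pickle
s=readout.sense();print(s)
for n in("side","top"):
    f=imaging.grab_frame(n);pickle.dump(f,open(f"{n}.pkl","wb"));cv2.imwrite(f"pics/{n}0.png",f["image"][:,:,::-1]);print(f.keys(),f["camera_matrix"],f["world_to_cam"])
E
```

```text
{'clock': 0.0, 'qpos': array([ 1.17956821e+00,  3.53668647e-01,  1.63414476e+00, -8.59887027e-06,
        1.15519563e+00, -2.37859052e-03]), 'qvel': array([ 0.00033643,  0.00025118,  0.0003868 , -0.00037907,  0.00156487,
        0.00059118]), 'joint_efforts': array([-7.51951611e-04, -6.05238175e+01, -3.42074883e+01, -9.03895830e-05,
        9.32738709e-03, -3.56980280e-06]), 'eef_pos': array([236.85112942, 578.12687603, 403.9441584 ]), 'tcp_rot': array([-3.14017626e+00,  4.49295080e-06,  2.75274660e+00]), 'contact_force': array([-0.27485954,  0.57626248, -0.38398652]), 'wrist_torque': array([ 0.00716135, -0.02317419,  0.03026464]), 'opening': 0.9952282249818318}
dict_keys(['image', 'camera_matrix', 'world_to_cam']) [[433.3295943    0.         317.36702105]
 [  0.         433.3295943  196.39926435]
 [  0.           0.           1.        ]] [[ 8.34877288e-01 -5.50175818e-01  1.69257950e-02 -4.81803255e+02]
 [ 2.54862727e-01  4.13636790e-01  8.74042102e-01 -1.51500138e+02]
 [-4.87877960e-01 -7.25404146e-01  4.85555271e-01 -7.85510425e+02]
 [ 0.00000000e+00  0.00000000e+00  0.00000000e+00  1.00000000e+00]]
dict_keys(['image', 'camera_matrix', 'world_to_cam']) [[487.78746033   0.         313.91074429]
 [  0.         487.78746033 199.21257429]
 [  0.           0.           1.        ]] [[-9.97672314e-04 -9.99967326e-01 -8.02189166e-03 -2.47300981e+00]
 [ 9.81411311e-01 -2.51860779e-03  1.91899700e-01 -5.43868721e+02]
 [-1.91913634e-01 -7.68132219e-03  9.81381758e-01 -1.21625556e+03]
 [ 0.00000000e+00  0.00000000e+00  0.00000000e+00  1.00000000e+00]]
```

View pics/side0.png

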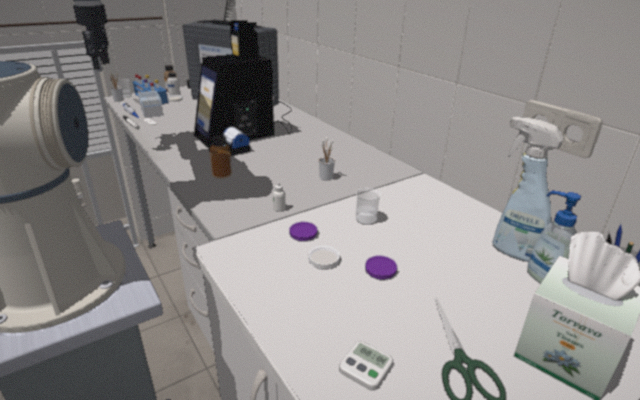

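View pics/top0.png

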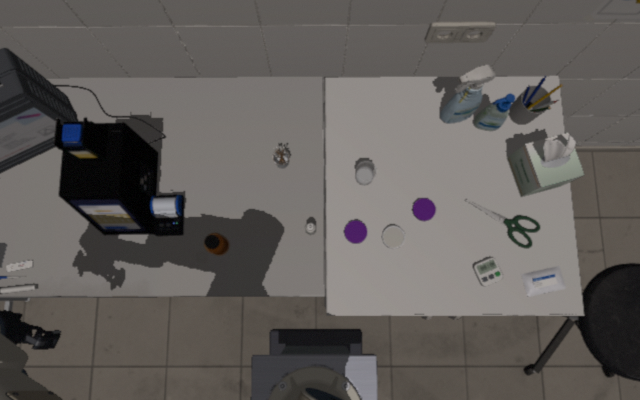

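```bash
cat >h.py <<'E'
import numpy as np,pickle
def load(n): return pickle.load(open(n+".pkl","rb"))
def ray(f,u,v,z):
    K,T=f["camera_matrix"],f["world_to_cam"];R,t=T[:3,:3],T[:3,3]
    d=np.linalg.inv(K)@[u,v,1];d=R.T@(d*[1,-1,-1]);c=-R.T@t
    return c+d*(z-c[2])/d[2]
def proj(f,p):
    K,T=f["camera_matrix"],f["world_to_cam"];q=T[:3,:3]@np.array(p,float)+T[:3,3];q=K@(q*[1,-1,-1]);return q[:2]/q[2]
E
python3 - <<'E'
from h import *
import cv2
t=load("top")["image"][:,:,::-1];s=load("side")["image"][:,:,::-1]
r=lambda im,x,y,w,h,k:cv2.resize(im[y:y+h,x:x+w],None,fx=k,fy=k,interpolation=cv2.INTER_CUBIC)
cv2.imwrite("pics/tc.png",r(t,190,140,250,120,3))
cv2.imwrite("pics/sc.png",r(s,190,120,220,170,3.5))
f=load("top")
for n,u,v,z in[("bottle cap",212,241,108),("bottle base",219,245,0),("beaker",365,172,34),("dish",392,236,13),("drop",311,227,40),("swab",282,155,50)]:print(n,ray(f,u,v,z))
E
```

```text
bottle cap [429.40976796 245.81393689 108.        ]
bottle base [430.39866601 250.20308348   0.        ]
beaker [ 621.11908554 -139.63425898   34.        ]
dish [ 452.06430186 -209.33294837   13.        ]
drop [472.77196336   4.29963832  40.        ]
swab [664.22872817  81.20256876  50.        ]
```

View pics/tc.png

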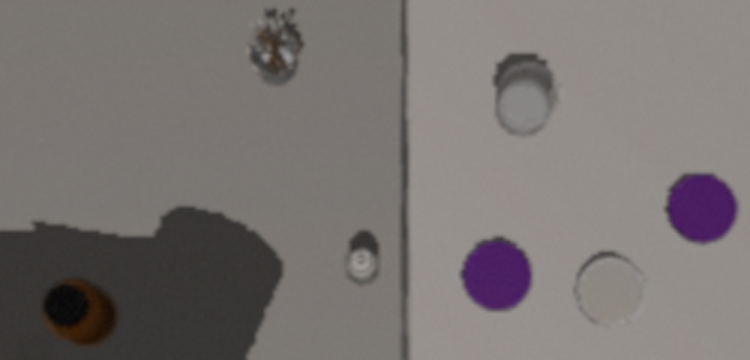

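View pics/sc.png

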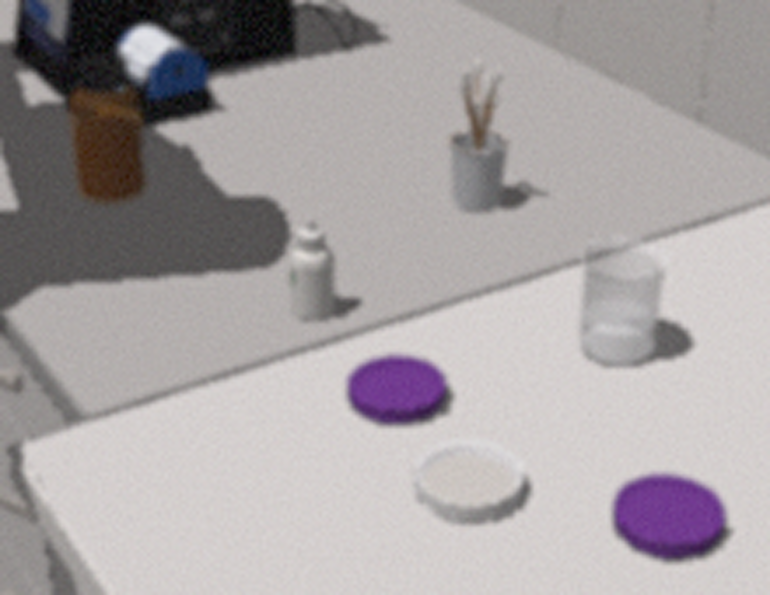

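Candidates, in top-view pixels:
- **Bottle:** the amber one with the black cap at (216,243). The others are the white dropper at (311,227) and the blue/white roll at (167,207).
- **Beaker:** the empty clear one at (365,172). The other is the swab cup at (282,155).
- **Dish:** the pale one at (392,236). The purple ones at (356,231) and (424,209) are not meant.

I'm choosing amber, clear and pale, and will check them with model outlines.

```bash
cat > ov.py <<'E'
from h import *
import cv2
P={"b":(430,248,54,108),"k":(620,-140,55,68),"d":(452,-209,62,13),"dr":(473,4,29,71),"sw":(662,81,44,70)}
for n,box in(("top",(190,140,250,120,3.2)),("side",(190,120,220,170,3.5))):
    f=load(n);x,y,w,h,k=box
    im=cv2.resize(f["image"][y:y+h,x:x+w,::-1],None,fx=k,fy=k,interpolation=cv2.INTER_CUBIC)
    for q in P.values():
        for z,c in((0,(0,255,0)),(q[3],(0,0,255))):
            pts=[(proj(f,(q[0]+q[2]/2*np.cos(a),q[1]+q[2]/2*np.sin(a),z))-[x,y]+.5)*k for a in np.linspace(0,6.283,40)]
            cv2.polylines(im,[np.int32(pts)],True,c,1)
    cv2.imwrite(f"pics/ov_{n}.png",im)
E
python3 ov.py
```

```text
(no output)
```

View pics/ov_top.png

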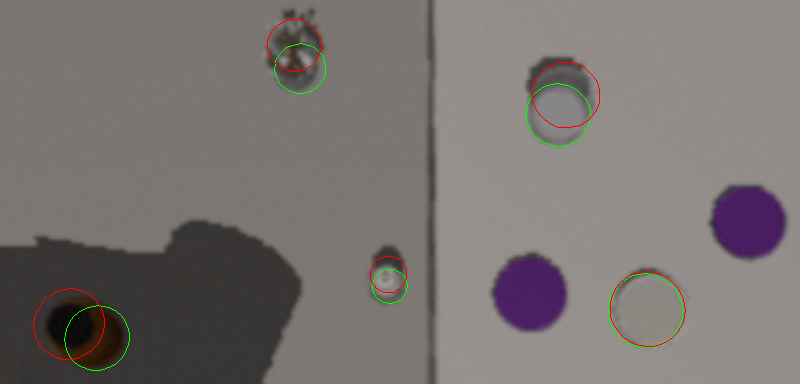

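View pics/ov_side.png

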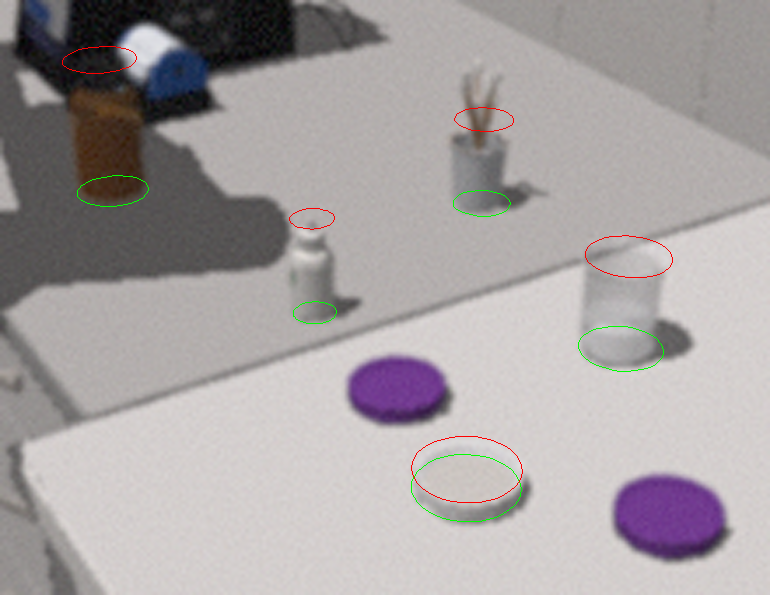

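```bash
python3 - <<'E'
from h import *
import cv2
t=load("top");s=load("side")
r=lambda im,x,y,w,h,k:cv2.resize(im[y:y+h,x:x+w,::-1],None,fx=k,fy=k,interpolation=cv2.INTER_CUBIC)
cv2.imwrite("pics/tm.png",r(t["image"],0,80,250,200,3));cv2.imwrite("pics/sm.png",r(s["image"],80,0,240,190,3))
for v in(185,235,296):
  for z in (0,100,300):print(v,z,ray(t,185,v,z).round())
E
```

```text
185 0 [595. 349.   0.]
185 100 [572. 321. 100.]
185 300 [527. 265. 300.]
235 0 [457. 342.   0.]
235 100 [445. 315. 100.]
235 300 [421. 260. 300.]
296 0 [297. 334.   0.]
296 100 [297. 308. 100.]
296 300 [298. 254. 300.]
```

View pics/tm.png

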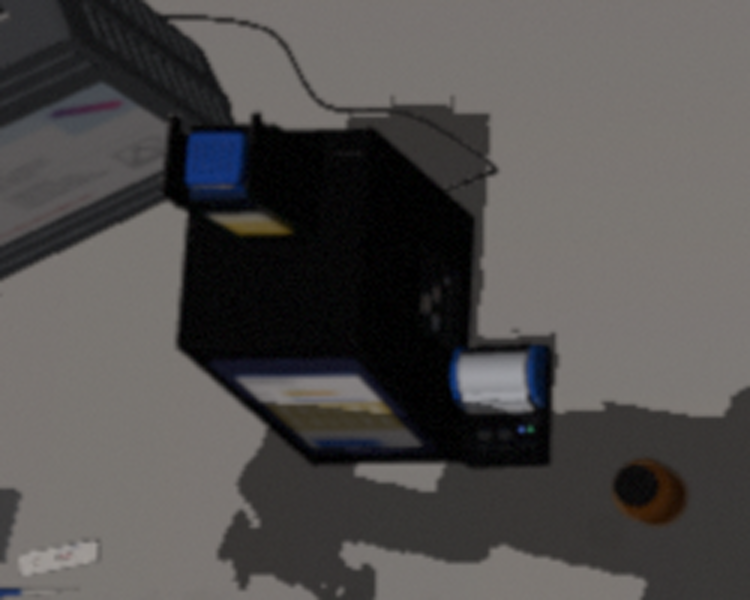

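View pics/sm.png

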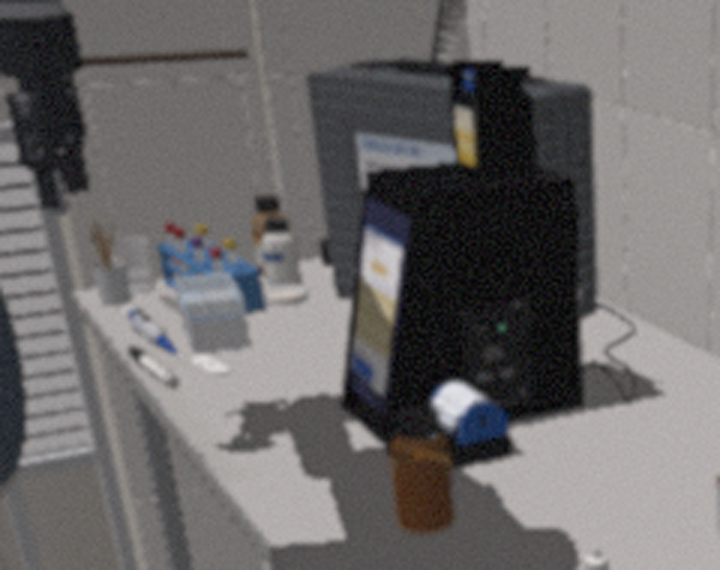

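The outlines match in both views, with the bottle nearer (431,251). The tall machine takes up x>450, y>340, so I'll back the arm off along -y first with the gripper shut.

Request:
step_arm(deltas=[{"translation": [-1, -2.5, 0], "rot": [0, 0, 0]}, {"translation": [-2.4, -6, 0], "rot": [0, 0, 0]}, {"translation": [-3.9, -9.5, 0], "rot": [0, 0, 0]}, {"translation": [-5.3, -13, 0], "rot": [0, 0, 0]}, {"translation": [-6.8, -16.5, 0], "rot": [0, 0, 0]}, {"translation": [-8.2, -20, 0], "rot": [0, 0, 0]}, {"translation": [-9.2, -22.3, 0], "rot": [0, 0, 0]}, {"translation": [-9.5, -23, 0], "rot": [0, 0, 0]}], grip=255)

```text
clock: 1.1
eef_pos: [237.7, 328.6, 404.8]
tcp_rot: [3.141, -0.0, 2.752]
contact_force: [-0.0, -0.2, 0.4]
opening: -0.001
```

```bash
cat > go.py <<'E'
import sys,numpy as np
from rig import readout
from scipy.spatial.transform import Rotation as R
s=readout.sense();p=s["eef_pos"];M=R.from_euler("xyz",s["tcp_rot"]).as_matrix()
print(s["clock"],p.round(1),s["tcp_rot"].round(3),s["opening"],s["contact_force"].round(1),s["qpos"].round(2))
for a in sys.argv[1:]:
    w=np.array(eval(a),float);print(a,(M.T@(w-p)/10).round(2))
E
python3 go.py 431,250,380 431,250,320
```

```text
1.1 [237.7 328.6 404.8] [ 3.141 -0.     2.752] -0.0012396229598982767 [-0.  -0.2  0.4] [ 0.94 -0.    2.07  0.    1.07 -0.24]
431,250,380 [-20.87   0.07   2.48]
431,250,320 [-20.87   0.07   8.48]
```

Request:
step_arm(deltas=[{"translation": [-2, 0, 0], "rot": [0, 0, 0]}, {"translation": [-5, 0, 0], "rot": [0, 0, 0]}, {"translation": [-8, 0, 0], "rot": [0, 0, 0]}, {"translation": [-11, 0, 0], "rot": [0, 0, 0]}, {"translation": [-14, 0, 0], "rot": [0, 0, 0]}, {"translation": [-17, 0, 0], "rot": [0, 0, 0]}, {"translation": [-20, 0, 0], "rot": [0, 0, 0]}, {"translation": [-20.8, 0, 0], "rot": [0, 0, 0]}])

```text
clock: 2.1
eef_pos: [431.8, 250.8, 404.5]
tcp_rot: [3.141, 0.0, 2.752]
contact_force: [-0.2, 0.2, -0.1]
opening: 0.002
```

```bash
cat > pic.py <<'E'
import sys,cv2,numpy as np
from rig import imaging
k=sys.argv[1]
a=[imaging.grab_frame(n)["image"][:,:,::-1] for n in("top","side")]
cv2.imwrite(f"pics/m{k}.png",cv2.resize(np.vstack([a[0][100:300,120:520],a[1][40:290,100:500]]),None,fx=1.3,fy=1.3,interpolation=cv2.INTER_CUBIC))
E
python3 pic.py 1;python3 go.py 431,250,320
```

```text
2.2 [430.7 250.9 404.4] [-3.141 -0.     2.752] 0.003434699142053797 [-0.2  1.1 -0.5] [ 0.52  0.16  1.9   0.    1.09 -0.66]
431,250,320 [-0.07 -0.07  8.44]
```

View pics/m1.png

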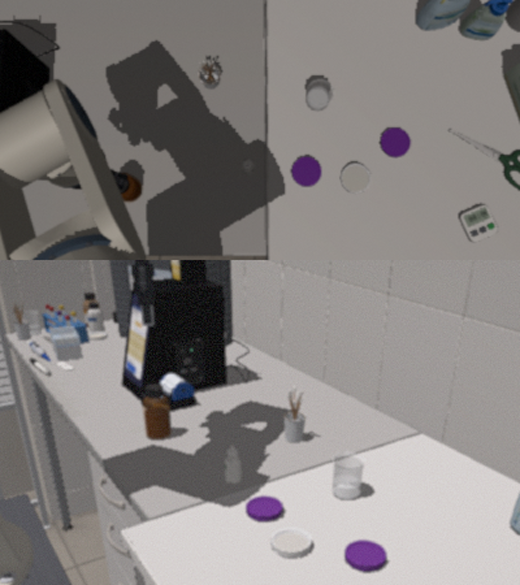

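The picture shows the amber bottle with its black cap at crop pixel (157,400) directly under the tool, with the machine behind it. I'll descend to 36 mm above the cap.

Request:
step_arm(deltas=[{"translation": [0, 0, 1], "rot": [0, 0, 0]}, {"translation": [0, 0, 2.5], "rot": [0, 0, 0]}, {"translation": [0, 0, 4], "rot": [0, 0, 0]}, {"translation": [0, 0, 5.5], "rot": [0, 0, 0]}, {"translation": [0, 0, 7], "rot": [0, 0, 0]}, {"translation": [0, 0, 8], "rot": [0, 0, 0]}, {"translation": [0, 0, 8.4], "rot": [0, 0, 0]}, {"translation": [0, 0, 8.4], "rot": [0, 0, 0]}])

```text
clock: 3.2
eef_pos: [430.2, 250.7, 320.6]
tcp_rot: [-3.141, -0.0, 2.753]
contact_force: [-0.5, 0.8, 0.0]
opening: 0.002
```

```bash
python3 - <<'E'
import cv2
from rig import imaging
f=imaging.grab_frame("side")["image"][:,:,::-1]
cv2.imwrite("pics/m2.png",cv2.resize(f[20:220,140:340],None,fx=3,fy=3,interpolation=cv2.INTER_CUBIC)*1)
E
python3 go.py 431,250,320 431,250,390
```

```text
3.25 [430.3 250.7 320.9] [3.141 0.    2.753] -0.0032669272224177385 [-0.1 -1.1  0.5] [ 0.52  0.26  1.98 -0.    0.9  -0.66]
431,250,320 [-0.09 -0.04  0.09]
431,250,390 [-0.09 -0.04 -6.91]
```

View pics/m2.png

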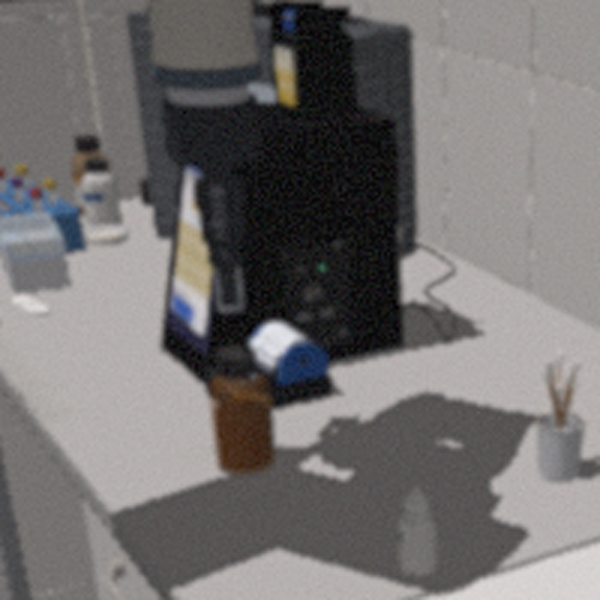

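The shut fingertips at crop (230,308) are right above the cap at (235,350), with a clear gap. I'll hold here.

Request:
step_arm(deltas=[{"translation": [0, 0, 0], "rot": [0, 0, 0]}, {"translation": [0, 0, 0], "rot": [0, 0, 0]}, {"translation": [0, 0, 0], "rot": [0, 0, 0]}, {"translation": [0, 0, 0], "rot": [0, 0, 0]}, {"translation": [0, 0, 0], "rot": [0, 0, 0]}, {"translation": [0, 0, 0], "rot": [0, 0, 0]}, {"translation": [0, 0, 0], "rot": [0, 0, 0]}, {"translation": [0, 0, 0], "rot": [0, 0, 0]}])

```text
clock: 4.25
eef_pos: [430.1, 250.7, 320.7]
tcp_rot: [-3.142, 0.0, 2.753]
contact_force: [-1.2, -0.9, -0.5]
opening: 0.002
```

Request:
step_arm(deltas=[{"translation": [0, 0, 0], "rot": [0, 0, 0]}, {"translation": [0, 0, 0], "rot": [0, 0, 0]}, {"translation": [0, 0, 0], "rot": [0, 0, 0]}, {"translation": [0, 0, 0], "rot": [0, 0, 0]}, {"translation": [0, 0, 0], "rot": [0, 0, 0]}, {"translation": [0, 0, 0], "rot": [0, 0, 0]}, {"translation": [0, 0, 0], "rot": [0, 0, 0]}, {"translation": [0, 0, 0], "rot": [0, 0, 0]}])

```text
clock: 5.25
eef_pos: [430.1, 250.7, 320.7]
tcp_rot: [3.142, 0.0, 2.753]
contact_force: [0.6, 0.0, 0.0]
opening: 0.002
```

Request:
step_arm(deltas=[{"translation": [0, 0, 0], "rot": [0, 0, 0]}, {"translation": [0, 0, 0], "rot": [0, 0, 0]}, {"translation": [0, 0, -1], "rot": [0, 0, 0]}, {"translation": [0, 0, -2.5], "rot": [0, 0, 0]}, {"translation": [0, 0, -4], "rot": [0, 0, 0]}, {"translation": [0, 0, -5.5], "rot": [0, 0, 0]}, {"translation": [0, 0, -6.7], "rot": [0, 0, 0]}, {"translation": [0, 0, -7], "rot": [0, 0, 0]}])

```text
clock: 6.25
eef_pos: [430.3, 250.8, 391.8]
tcp_rot: [3.14, 0.001, 2.753]
contact_force: [-0.3, 0.2, -0.9]
opening: 0.001
```

```bash
python3 go.py 620,-139,390 620,-139,279
```

```text
6.25 [430.3 250.8 391.8] [3.140e+00 1.000e-03 2.753e+00] 0.000774794194139301 [-0.3  0.2 -0.9] [ 0.52  0.17  1.91  0.    1.06 -0.66]
620,-139,390 [-32.33 -28.88   0.17]
620,-139,279 [-32.32 -28.89  11.27]
```

Request:
step_arm(deltas=[{"translation": [-1.6, -1.4, 0], "rot": [0, 0, 0]}, {"translation": [-4, -3.6, 0], "rot": [0, 0, 0]}, {"translation": [-6.6, -5.9, 0], "rot": [0, 0, 0]}, {"translation": [-9.2, -8.2, 0], "rot": [0, 0, 0]}, {"translation": [-11.8, -10.5, 0], "rot": [0, 0, 0]}, {"translation": [-14.4, -12.8, 0], "rot": [0, 0, 0]}, {"translation": [-16.2, -14.4, 0], "rot": [0, 0, 0]}, {"translation": [-17, -15.1, 0], "rot": [0, 0, 0]}])

```text
clock: 7.25
eef_pos: [530.5, 45.5, 390.3]
tcp_rot: [-3.141, -0.001, 2.752]
contact_force: [-0.5, 0.8, 0.3]
opening: -0.002
```

Request:
step_arm(deltas=[{"translation": [-1.6, -1.4, 0], "rot": [0, 0, 0]}, {"translation": [-4, -3.6, 0], "rot": [0, 0, 0]}, {"translation": [-6.6, -5.9, 0], "rot": [0, 0, 0]}, {"translation": [-9.2, -8.2, 0], "rot": [0, 0, 0]}, {"translation": [-11.8, -10.6, 0], "rot": [0, 0, 0]}, {"translation": [-14, -12.6, 0], "rot": [0, 0, 0]}, {"translation": [-15.2, -13.7, 0], "rot": [0, 0, 0]}, {"translation": [-15.3, -13.8, 0], "rot": [0, 0, 0]}])

```text
clock: 8.25
eef_pos: [619.6, -139.7, 390.4]
tcp_rot: [3.142, -0.0, 2.752]
contact_force: [-0.4, -0.2, -0.1]
opening: 0.002
```

```bash
python3 pic.py 3; python3 go.py  620,-139,279
```

```text
8.35 [ 619.2 -138.7  390.5] [ 3.141e+00 -1.000e-03  2.753e+00] 0.0004225897508621708 [-1.1  0.3 -0.9] [-0.22  0.38  1.63  0.    1.14 -1.41]
620,-139,279 [-0.09  0.   11.15]
```

View pics/m3.png

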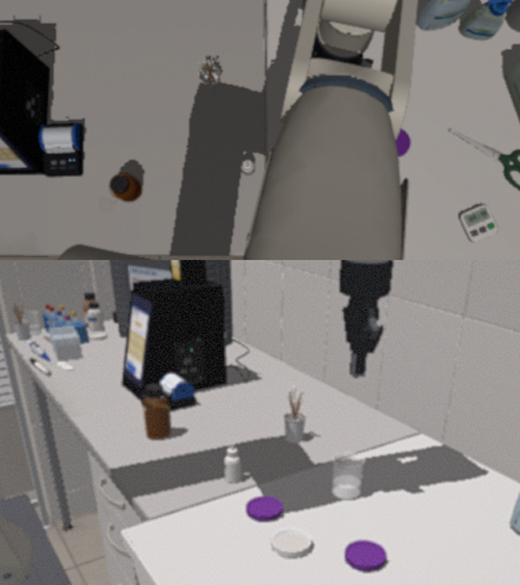

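The tip at crop (357,372) hangs above the beaker at (347,478), and the bottle and the others are undisturbed. Next I'll descend and hold.

Request:
step_arm(deltas=[{"translation": [0, 0, 1], "rot": [0, 0, 0]}, {"translation": [0, 0, 3], "rot": [0, 0, 0]}, {"translation": [0, 0, 5], "rot": [0, 0, 0]}, {"translation": [0, 0, 7], "rot": [0, 0, 0]}, {"translation": [0, 0, 9], "rot": [0, 0, 0]}, {"translation": [0, 0, 10.5], "rot": [0, 0, 0]}, {"translation": [0, 0, 11.1], "rot": [0, 0, 0]}, {"translation": [0, 0, 11.1], "rot": [0, 0, 0]}])

```text
clock: 9.35
eef_pos: [619.5, -139.3, 279.4]
tcp_rot: [-3.142, -0.0, 2.753]
contact_force: [-1.1, 0.3, -0.1]
opening: -0.002
```

```bash
python3 pic.py 4; python3 go.py  620,-139,279 620,-139,360 453,-210,360
```

```text
9.45 [ 619.8 -139.3  280.3] [3.141e+00 1.000e-03 2.753e+00] -0.00045010316036809986 [-0.7 -0.1 -0.2] [-0.22  0.5   1.71  0.    0.93 -1.41]
620,-139,279 [-0.01  0.04  0.13]
620,-139,360 [-0.02  0.04 -7.97]
453,-210,360 [ 12.75 -12.86  -7.99]
```

View pics/m4.png

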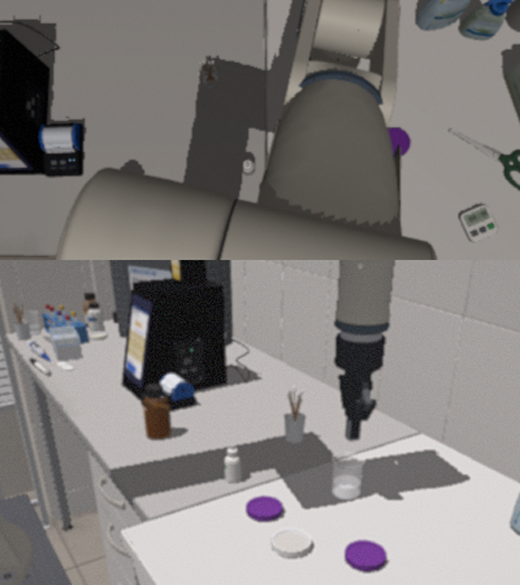

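The tip at (352,437) is centred over the beaker rim at about (348,460), with a clear gap. I'll hold, then rise.

Request:
step_arm(deltas=[{"translation": [0, 0, 0], "rot": [0, 0, 0]}, {"translation": [0, 0, 0], "rot": [0, 0, 0]}, {"translation": [0, 0, 0], "rot": [0, 0, 0]}, {"translation": [0, 0, 0], "rot": [0, 0, 0]}, {"translation": [0, 0, 0], "rot": [0, 0, 0]}, {"translation": [0, 0, 0], "rot": [0, 0, 0]}, {"translation": [0, 0, 0], "rot": [0, 0, 0]}, {"translation": [0, 0, 0], "rot": [0, 0, 0]}])

```text
clock: 10.45
eef_pos: [619.5, -139.2, 279.7]
tcp_rot: [-3.142, -0.0, 2.753]
contact_force: [-0.9, 0.1, -0.4]
opening: 0.002
```

Request:
step_arm(deltas=[{"translation": [0, 0, 0], "rot": [0, 0, 0]}, {"translation": [0, 0, 0], "rot": [0, 0, 0]}, {"translation": [0, 0, 0], "rot": [0, 0, 0]}, {"translation": [0, 0, 0], "rot": [0, 0, 0]}, {"translation": [0, 0, 0], "rot": [0, 0, 0]}, {"translation": [0, 0, 0], "rot": [0, 0, 0]}, {"translation": [0, 0, 0], "rot": [0, 0, 0]}, {"translation": [0, 0, 0], "rot": [0, 0, 0]}])

```text
clock: 11.45
eef_pos: [619.4, -139.2, 279.7]
tcp_rot: [-3.142, -0.0, 2.753]
contact_force: [0.3, 0.3, 0.6]
opening: 0.001
```

Request:
step_arm(deltas=[{"translation": [0, 0, 0], "rot": [0, 0, 0]}, {"translation": [0, 0, 0], "rot": [0, 0, 0]}, {"translation": [0, 0, -1], "rot": [0, 0, 0]}, {"translation": [0, 0, -3], "rot": [0, 0, 0]}, {"translation": [0, 0, -5], "rot": [0, 0, 0]}, {"translation": [0, 0, -7], "rot": [0, 0, 0]}, {"translation": [0, 0, -8], "rot": [0, 0, 0]}, {"translation": [0, 0, -8], "rot": [0, 0, 0]}])

```text
clock: 12.45
eef_pos: [619.6, -139.3, 360.8]
tcp_rot: [3.141, 0.002, 2.753]
contact_force: [0.6, -0.2, -0.1]
opening: 0.0
```

Request:
step_arm(deltas=[{"translation": [1, -1, 0], "rot": [0, 0, 0]}, {"translation": [3, -3, 0], "rot": [0, 0, 0]}, {"translation": [5, -5, 0], "rot": [0, 0, 0]}, {"translation": [7, -7, 0], "rot": [0, 0, 0]}, {"translation": [9, -9, 0], "rot": [0, 0, 0]}, {"translation": [11, -11, 0], "rot": [0, 0, 0]}, {"translation": [12.4, -12.5, 0], "rot": [0, 0, 0]}, {"translation": [12.8, -12.9, 0], "rot": [0, 0, 0]}])

```text
clock: 13.45
eef_pos: [450.9, -210.5, 359.4]
tcp_rot: [3.142, -0.001, 2.752]
contact_force: [-0.6, 0.1, 0.3]
opening: 0.0
```

```bash
python3 pic.py 5; python3 go.py  453,-210,224
```

```text
13.55 [ 451.9 -210.3  359.6] [3.142 0.    2.752] -0.0008591963553250715 [-0.3 -0.1 -0.1] [-0.44  0.21  1.94  0.    0.99 -1.62]
453,-210,224 [-0.09  0.07 13.56]
```

View pics/m5.png

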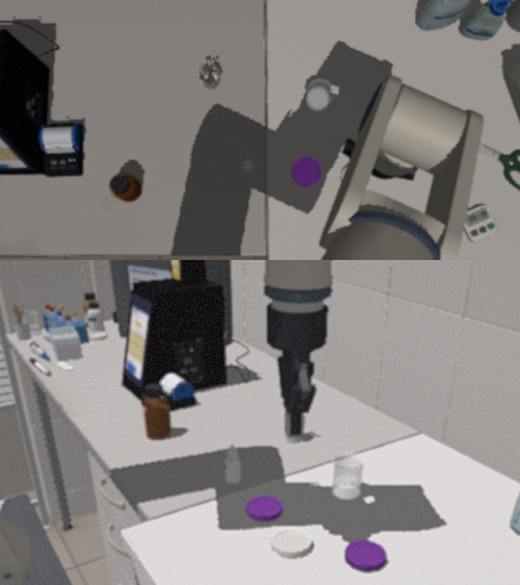

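The tip at (294,438) is above the pale dish at (292,542), between the two purple ones. I'll descend to 36 mm above the dish.

Request:
step_arm(deltas=[{"translation": [0, 0, 1.5], "rot": [0, 0, 0]}, {"translation": [0, 0, 4], "rot": [0, 0, 0]}, {"translation": [0, 0, 6.5], "rot": [0, 0, 0]}, {"translation": [0, 0, 9], "rot": [0, 0, 0]}, {"translation": [0, 0, 11], "rot": [0, 0, 0]}, {"translation": [0, 0, 12.6], "rot": [0, 0, 0]}, {"translation": [0, 0, 13.5], "rot": [0, 0, 0]}, {"translation": [0, 0, 13.5], "rot": [0, 0, 0]}])

```text
clock: 14.55
eef_pos: [452.1, -209.9, 224.1]
tcp_rot: [3.142, -0.001, 2.753]
contact_force: [-0.0, -0.2, -0.0]
opening: -0.0
```

Request:
step_arm(deltas=[{"translation": [0, 0, 0], "rot": [0, 0, 0]}, {"translation": [0, 0, 0], "rot": [0, 0, 0]}, {"translation": [0, 0, 0], "rot": [0, 0, 0]}, {"translation": [0, 0, 0], "rot": [0, 0, 0]}, {"translation": [0, 0, 0], "rot": [0, 0, 0]}, {"translation": [0, 0, 0], "rot": [0, 0, 0]}, {"translation": [0, 0, 0], "rot": [0, 0, 0]}, {"translation": [0, 0, 0], "rot": [0, 0, 0]}])

```text
clock: 15.55
eef_pos: [452.1, -210.1, 224.7]
tcp_rot: [-3.142, -0.0, 2.753]
contact_force: [-0.2, -0.2, -0.6]
opening: -0.0
```

Request:
step_arm(deltas=[{"translation": [0, 0, 0], "rot": [0, 0, 0]}, {"translation": [0, 0, 0], "rot": [0, 0, 0]}, {"translation": [0, 0, 0], "rot": [0, 0, 0]}, {"translation": [0, 0, 0], "rot": [0, 0, 0]}, {"translation": [0, 0, 0], "rot": [0, 0, 0]}, {"translation": [0, 0, 0], "rot": [0, 0, 0]}, {"translation": [0, 0, 0], "rot": [0, 0, 0]}, {"translation": [0, 0, 0], "rot": [0, 0, 0]}])

```text
clock: 16.55
eef_pos: [452.1, -210.1, 224.7]
tcp_rot: [-3.142, -0.0, 2.753]
contact_force: [-0.8, 0.1, -0.5]
opening: -0.001
```

```bash
python3 pic.py 6; python3 go.py  453,-210,224
```

```text
16.65 [ 452.1 -210.1  224.7] [3.142 0.    2.753] -0.001050534700264657 [ 0.3 -0.3  0.2] [-0.44  0.42  2.04  0.    0.69 -1.62]
453,-210,224 [-0.08  0.04  0.07]
```

View pics/m6.png

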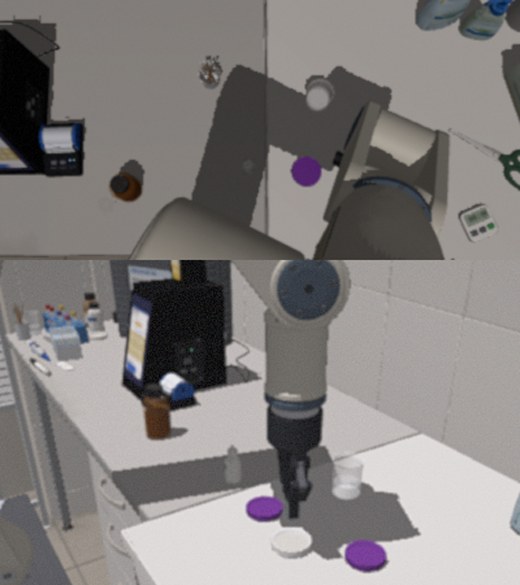

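The tip at (294,515) is over the pale dish at (292,541) with a visible gap, and everything else is where it was. I'm handing the job in.

```bash
python3 -c "
from rig import ticket;print(ticket.sign_off())"; python3 go.py
```

```text
the job is handed in; nothing more can be done
None
the job is handed in; nothing more can be done
```

I pointed with the gripper shut at the amber black-capped bottle, then the empty beaker, then the pale petri dish. Each time the fingertips were about 35–40 mm above the top for a little over two seconds, and I signed off at about 16.7 s, still over the dish. The sign-off gives no verdict, so I can't confirm how it was judged.

- **Final position:** the last reading before sign-off put the grasp point at about (452, -210, 70) mm. My estimate of the dish's axis from the images is (453, -210) mm.
- **Contact:** the force readings stayed at the noise level of about 1 N seen throughout, with no sign of touching anything. That noise is above the 0.5 N contact limit, so the sensor alone can't rule out a very light touch. The images showed a clear gap at each stop.
- **Scene:** in the last pictures the bottle, beaker, dish, dropper and swab holder appeared in their starting places. The arm hid the dish from the top camera, so I checked it only from the side.

No check failed. The only disagreement was a few millimetres between the two camera views when locating the objects, well within the 30 mm tolerance.

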